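# Vent-cap a bottle on the capping track for the autoclave

### The arm

A 7-joint arm with a two-finger parallel gripper is mounted at the origin on the work surface. World frame = base frame: x ahead of the robot, y to its left, z up, the work surface at z = 0. Lengths are in m, angles in rad, forces in N, time in s.
With the tool pointing down it reaches from about 0.4 to 0.85 m from the base axis. Payload 4.5 kg.
Tool frame: the origin (TCP) lies midway between the tips of the shut fingers; the grasp point (between the pads) lies 19 mm behind it; z points along the fingers, y is the line along which they close (so a half turn about z gives the same grasp; the last joint's range is limited). The gripper opens to 88 mm and grips with 3 to 60 N. Pads are 18 mm wide; open, the fingers measure 123 mm over their backs; the gripper's body (75 mm by 187 mm) begins 45 mm behind the grasp point.
Start: joints at [1.152, 0.689, -0.195, 1.565, 0.157, 0.902, -0.215], TCP at [0.273, -0.562, 0.239] pointing down, gripper open.
Joint ranges: [-3.01, 3.01], [-0.46, 2.08], [-1.47, 1.51], [0.13, 2.56], [-1, 4.14], [0.04, 2.09], [-2.66, 2.66]. Speed limits (rad/s): [2.57, 2.57, 3.14, 3.14, 3.14, 3.14, 3.14].

### API

Orientations are given as a unit quaternion [x, y, z, w].
In Python, from plant import * gives the robot as it stands.
- The arm moves only by the tool send_rows, never from a script. Its argument "targets" is a list of rows, each a list of 2 entries, a list of its own where there are three numbers: the shift along the tool's x, y, z in units of 0.3 m (1.0 is 0.3 m), then the turn, a rotation vector about the tool's x, y, z in units of pi rad (1.0 is pi rad). A call has 1 to 12 rows; each row is the pose to reach, as a shift and turn from the pose commanded when the call began, along the tool's axes at that moment, turning the shorter way round; what a row does not reach only later rows make up. A row lasts 1/8 s, in which the tool goes at most 62.5 mm and 10.7 degrees, less where a joint would pass 70% of its speed; a pose out of reach is approached as far as the arm can. A call with a number of a shift or a turn outside -1 to 1 is refused whole. A call with a gripper value outside its range is refused whole. "fingers" is the opening, from 0 (shut) to 1 (fully open), set as the call begins (left out, the last holds). The fingers move at their own pace and stop on an object; "newtons" is the grip in N (left out, the last holds). Time passes only in rows, so rows that repeat a pose let the fingers close. It gives the time, the measured TCP pose, the force, the opening and the grip force at its end, in the units of the state.
- get_state(): the state, without advancing time (a new reading comes with each control period).
- snapshot(name): name is "scene" or "top"; returns a dict with "img" (480x640x3 uint8, blue, green, red), "fx", "fy", "cx", "cy" (pixels), "k1" (the pictures are not rectified: a ray, as slopes to the right and down, at radius r is drawn at 1 + k1 r^2 times it, then the intrinsics apply), "cam_to_world" (4x4, takes a point from camera to world coordinates). Camera axes: x right, y down, z forward; pixel columns grow to the right and rows downward; lengths in m; the calibration is good to about 2 mm. A picture is of the moment at which its call begins. There is no depth.
- finish_job(): hands the job in; it is judged then, once.
The state is a dict: "clock": time; "q": joint angles; "qd": joint speeds; "joint_torque": joint torques, N m; "tool_pos": TCP position; "eef_rot": TCP orientation; "contact_force": force on the tool from outside, world axes, zero at the start; "moment": the same for the moment, N m; "opening": opening from 0.0 (shut) to 1.0 (fully open); "finger_force": force on a finger pad.
Only numpy, scipy, OpenCV 4.12 (cv2) and the standard library are available. Lean on these libraries where they do the work, as an engineer would, in place of code of your own. Each camera call takes 0.05 s, during which the arm holds its last target. There are 200 camera calls.

### The job

The square bottle on the capping track has its screw cap only just caught on the thread: slide its carrier along the rail, out from under the cap magazine, until it clicks into the next station's detent. There screw the cap clockwise all the way down until it bottoms out, then back it off a quarter turn so that the bottle can vent in the autoclave. Finish while still gripping the cap at that setting, with the carrier in its detent, so that I can tape it over; leave the other things on the bench where they are.

Things in the scene. Friction and masses are not known exactly. Their poses are not given: they have to be found in the camera images.
- track: Capping track, screwed down: aluminium base plate 420 mm long (its y, the rail direction), 110 wide (x), 12 thick; origin under its centre on the table, z up; -x is the robot's side (yaw up to 17 degrees either way). A guide rail runs along its middle between two end stops. Station 1 is at y = -90 mm under the cap magazine, station 2, the next, at y = +60 mm in the open.
- station (a point): Foot of the steel index pin (8 mm across, 8 high) of station 2, on the robot's side of the base plate: track x = -49, y = +60, z = 12 mm. In the detent, the middle of the carrier's knob arm is level with this pin along the rail. The detent is a spring ball that clicks in within about 4 mm and takes about 10 N along the rail to leave; station 1 has one too.
- magazine (a point): Cap magazine, fixed over station 1: the point is the centre of its lower end, 186 mm above the table. A vertical tube of caps 62 mm across, up to 311 mm above the table, held from a column on the far side of the track. It blocks a cap at station 1 from above.
- carrier (a joint): Slide of the carrier along the rail in m, growing towards the track's +y: 0 = detent of station 1, 0.150 = detent of station 2 (the next station); ends at -0.045 and +0.225. It starts within 20 mm of station 1. Rail friction is about 1 N; carrier and bottle weigh about 0.7 kg.
- knob (a point): Black knob of the carrier, the point is its middle: a cylinder 24 mm across and 32 mm tall (60 to 92 mm above the table) standing on an arm that reaches out of the carrier towards the robot; it lies 115 mm from the bottle's axis on the robot's side (-x of the track). It can be pinched from above or pushed from the side; it moves with the carrier and does not turn.
- bottle_axis (a point): Point on the bottle's vertical axis at its underside, 51 mm above the table. The clear square bottle (50 x 50 mm) stands in the carrier's black nest, is fixed to the carrier and cannot turn. The carrier block is 88 (track x) x 100 mm; above the table its nest rises to 75 mm, the bottle's body to 135 mm, its shoulder to 145 mm.
- cap: White ribbed screw cap on the bottle's neck: 43 mm across, 24 mm tall, about the bottle's axis; origin at the centre of its underside (145 mm above the table when home), z up. A grey moulded dot on its top, 15.5 mm out, marks its +x. Right-hand thread, 4.2 mm per turn, light friction (about 0.07 N m); it stays where it is left and stops hard when home.
- cap_top (a point): Centre of the cap's top face, 169 mm above the table when the cap is home, 2 to 3.1 mm higher at the start.
- cap_turn (a joint): How far the cap is screwed back from fully home, in rad, counter-clockwise seen from above: 0 = bottomed out, 1.57 = backed off a quarter turn. Clockwise makes it smaller. It starts between 3.0 and 4.6 (about half to three quarters of a turn).
- done_bottle: Bystander: a finished bottle of the same kind, capped, standing loose on the table behind the track; 50 x 50 mm, 118 mm tall, origin under its centre.
- spare_cap: Bystander: a loose cap of the same kind lying on the table on the robot's side of the track; 43 mm across, 24 mm tall, origin under its centre.
- tape_roll: Bystander: a roll of autoclave tape lying flat on the robot's side of the track; 82 mm across, 19 mm tall, origin under its centre.
- rack: Bystander: grey tube rack with carrying handles and four capped sample tubes, to the robot's right; 177 mm long (its x), 85 mm wide, 153 mm tall, origin under its centre.
- logger: Bystander: white temperature logger 54 x 86 x 9 mm lying on the rack, origin under its centre.
- marker: Bystander: marker pen 135 mm long lying on the table on the robot's left, origin under its centre.
- pipette: Bystander: grey and white hand pipette about 260 mm long lying on the table on the robot's left, origin under its body.

How it is judged:
By the outcome, as a careful person would: the job done as asked, in the order asked, and still so for the second after the job is handed in, while the arm keeps its last pose, push and grip.
It also fails if it takes over 72 s, if anything falls off the work surface, if the arm or the gripper's body presses on something with over 40 N, if the wrist force passes 120 N, or if a joint passes its speed limit or range.

## Working session

There is one attempt and no reset: what is moved stays moved. The work goes in short steps, Python scripts to look and compute and a tool call to move; the robot and the scene stay as the last step left them, time stands still between calls to the robot, and variables do not carry over. Pictures are saved under pics/ and viewed, at most 10 in all, crops included, and the job is handed in when it is done.

Besides the shell and the picture viewer there is one more tool, called after "Request:" by a JSON object that holds its "fn" and its "kwargs". send_rows: Moves the arm, as the interface text tells. Its arguments: {"type":"object","properties":{"targets":{"type":"array"},"fingers":{"type":"number"},"newtons":{"type":"number"}},"required":["targets"]}

```bash
ls; mkdir -p pics; python3 - <<'E'
from plant import *
import cv2,numpy as np
for n in("scene","top"):
    s=snapshot(n);cv2.imwrite(f"pics/{n}0.png",s["img"])
    print(n,s["fx"],s["fy"],s["cx"],s["cy"],s["k1"]);print(np.round(s["cam_to_world"],4).tolist())
s=get_state();print({k:np.round(v,3).tolist() for k,v in s.items()})
E
```

```text
pics
scene 530.7512222615942 530.7512222615942 326.94851387172423 237.61203059067867 -0.14592069673415253
[[-0.8752, 0.3666, -0.3156, 0.8727], [0.4837, 0.6677, -0.5659, 0.6649], [0.0033, -0.6479, -0.7617, 1.0216], [0.0, 0.0, 0.0, 1.0]]
top 591.1809695590849 591.1809695590849 313.422292063063 237.7403389398204 -0.19407804425221675
[[0.0176, -0.9819, 0.1887, 0.2344], [-0.9998, -0.0158, 0.0114, -0.0221], [-0.0082, -0.1888, -0.982, 1.6422], [0.0, 0.0, 0.0, 1.0]]
{'clock': 0.1, 'q': [1.152, 0.69, -0.195, 1.566, 0.157, 0.903, -0.215], 'qd': [-0.001, -0.003, -0.001, -0.003, 0.001, 0.001, 0.0], 'joint_torque': [-0.003, -52.85, -1.272, -15.384, -0.053, 0.002, 0.0], 'tool_pos': [0.273, -0.562, 0.238], 'eef_rot': [0.974, 0.225, -0.0, -0.001], 'contact_force': [-0.042, -0.595, -0.037], 'moment': [0.03, -0.006, -0.027], 'finger_force': 0.0, 'opening': 1.001}
```

View pics/scene0.png

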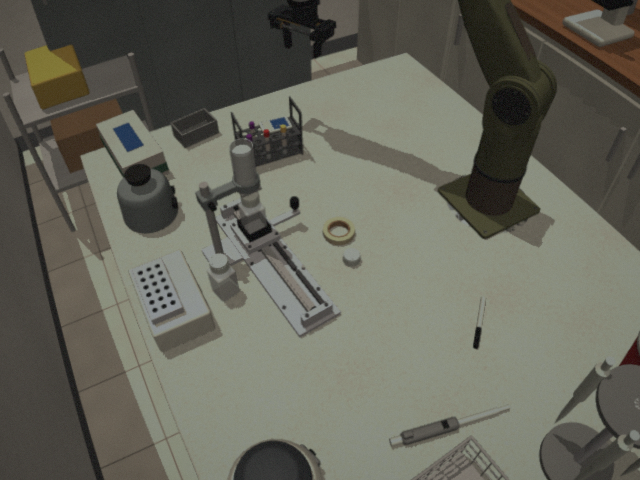

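View pics/top0.png

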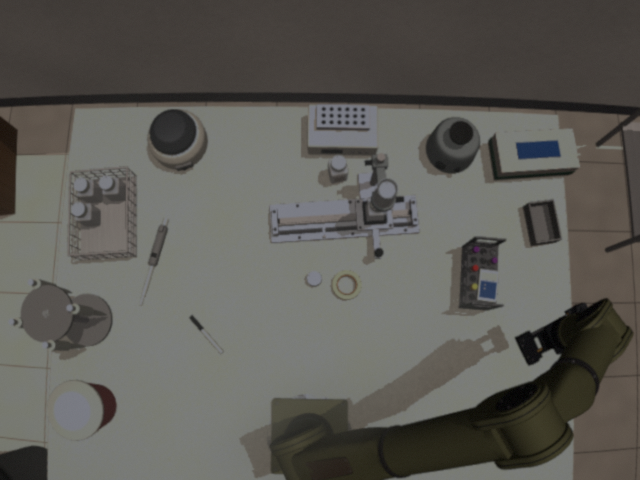

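Scene: the track runs from about (225,215) to (320,315), the knob is near (294,203) and the magazine near (243,160). Top: track at (270–420, 195–240), knob (379,252), magazine (384,196). I'll enlarge both.

```bash
python3 - <<'E'
import cv2,numpy as np
a=cv2.imread("pics/scene0.png")[130:340,190:350];b=cv2.imread("pics/top0.png")[140:270,260:430]
g=lambda i:np.clip(i.astype(float)*1.5,0,255).astype(np.uint8)
cv2.imwrite("pics/sc.png",cv2.resize(g(a)[0:205],None,fx=2.9,fy=2.9,interpolation=2)); cv2.imwrite("pics/tc.png",cv2.resize(g(b),None,fx=4.5,fy=4.5,interpolation=2))
E
```

```text
(no output)
```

View pics/sc.png

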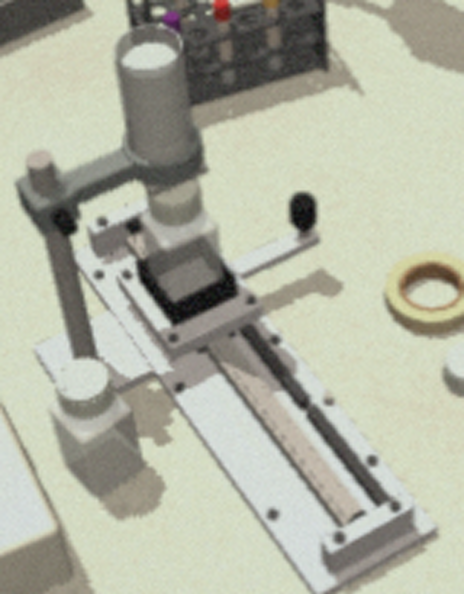

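View pics/tc.png

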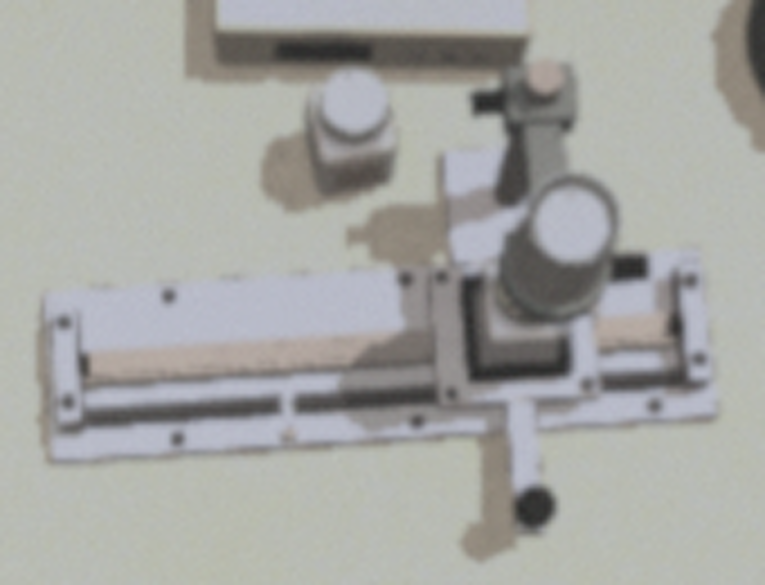

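Scene crop: knob middle (303,212), index pin (329,400), near plate corner (435,533), far (320,592). Top crop: knob (535,507), pin (290,434), plate corners (43,292), (53,461), (718,415), (695,250).

```bash
cat > h.py <<'E'
from plant import *
import cv2,numpy as np
def ray(s,uv):
    K=np.array([[s["fx"],0,s["cx"]],[0,s["fy"],s["cy"]],[0,0,1]])
    p=cv2.undistortPoints(np.array([[uv]],float),K,np.array([s["k1"],0,0,0]))[0,0]
    T=np.array(s["cam_to_world"]);d=T[:3,:3]@[p[0],p[1],1];return T[:3,3],d/np.linalg.norm(d)
def tri(rs):
    A=sum(np.eye(3)-np.outer(d,d) for o,d in rs);b=sum((np.eye(3)-np.outer(d,d))@o for o,d in rs)
    x=np.linalg.solve(A,b);return x,[np.linalg.norm(np.cross(x-o,d)) for o,d in rs]
def onz(r,z): o,d=r;return o+d*(z-o[2])/d[2]
def proj(s,X):
    T=np.linalg.inv(np.array(s["cam_to_world"]));K=np.array([[s["fx"],0,s["cx"]],[0,s["fy"],s["cy"]],[0,0,1]])
    return cv2.projectPoints(np.array([X],float),cv2.Rodrigues(T[:3,:3])[0],T[:3,3],K,np.array([s["k1"],0,0,0]))[0][0,0]
E
python3 - <<'E'
from h import *
np.set_printoptions(precision=4,suppress=True)
S=snapshot("scene");T=snapshot("top")
sc=lambda x,y:ray(S,((x+.5)/2.9-.5+190,(y+.5)/2.9-.5+130))
tc=lambda x,y:ray(T,((x+.5)/4.5-.5+260,(y+.5)/4.5-.5+140))
print("knob",tri([sc(303,212),tc(535,507)]))
print("pin",tri([sc(329,400),tc(290,434)]))
print("corner +y-x",tri([sc(437,530),tc(53,458)]),"+y+x",tri([sc(320,592),tc(43,292)]))
c=[onz(tc(*p),.012) for p in[(43,292),(53,459),(718,413),(695,250)]]
for p in c:print(p)
a=c[1]-c[2];print(np.linalg.norm(a),np.arctan2(-a[0],a[1]));a=c[0]-c[3];print(np.linalg.norm(a),np.arctan2(-a[0],a[1]))
m=np.mean(c,0);print("centre",m)
print("donebottle top",tri([sc(85,378),tc(356,103)]))
print("spare",onz(ray(T,(314,279)),.024),"tape",onz(ray(T,(346,285)),.019))
print("mag",tri([sc(150,57),tc(574,222)]))
E
```

```text
knob (array([ 0.4975, -0.1791,  0.0738]), [np.float64(0.001430217396735031), np.float64(0.001430217396735208)])
pin (array([ 0.5512, -0.0318,  0.0121]), [np.float64(0.0020931609624061263), np.float64(0.0020931609624062425)])
corner +y-x (array([0.5343, 0.1167, 0.0063]), [np.float64(0.002539372052252253), np.float64(0.0025393720522521)]) +y+x (array([0.6401, 0.1256, 0.0123]), [np.float64(0.0020966152138697947), np.float64(0.0020966152138699634)])
[0.6419 0.1244 0.012 ]
[0.5346 0.1146 0.012 ]
[ 0.5707 -0.3019  0.012 ]
[ 0.6763 -0.2891  0.012 ]
0.4180842856418654 0.08636273781484033
0.4149492189958945 0.08312549889313464
centre [ 0.6059 -0.088   0.012 ]
donebottle top (array([ 0.7351, -0.0684,  0.1133]), [np.float64(0.0017675218840151317), np.float64(0.0017675218840150929)])
spare [ 0.4296 -0.007   0.024 ] tape [ 0.415  -0.0955  0.019 ]
mag (array([ 0.6124, -0.1782,  0.2942]), [np.float64(0.001519329223744633), np.float64(0.0015193292237444588)])
```

Everything agrees with the text: track yaw about +0.085, knob at height 0.074, pin at its foot height, and the carrier at about +0.008. Next I'll go over the knob with the fingers closing along the rail.

```bash
cat >> h.py <<'E'
from scipy.spatial.transform import Rotation as Ro
def plan(pos,yaw=None,s=None):
    s=s or get_state();R=Ro.from_quat(s["eef_rot"])
    d=R.inv().apply(np.array(pos)-s["tool_pos"])/.3
    M=R.as_matrix();a=np.arctan2(M[1,0],M[0,0]);t=0
    if yaw is not None:
        G=np.array([[np.cos(yaw),np.sin(yaw),0],[np.sin(yaw),-np.cos(yaw),0],[0,0,-1]])
        t=(R.inv()*Ro.from_matrix(G)).as_rotvec()/np.pi
    print("shift",np.round(d,4),"turn",np.round(t,4),"yaw",round(a,4))
def show():
    s=get_state();M=Ro.from_quat(s["eef_rot"]).as_matrix()
    print(round(s["clock"],2),"q",np.round(s["q"],2),"tcp",np.round(s["tool_pos"],4),"yaw",round(np.arctan2(M[1,0],M[0,0]),4),"F",np.round(s["contact_force"],1),"M",np.round(s["moment"],2),"op",round(float(s["opening"]),3),round(float(s["finger_force"]),1))
E
python3 -c "
from h import *
show();plan([.4975,-.1791,.239],.085);plan([.4975,-.1791,.13],.085)"
```

```text
0.2 q [ 1.15  0.69 -0.19  1.57  0.16  0.9  -0.22] tcp [ 0.2733 -0.5617  0.2382] yaw 0.4529 F [-0.6 -0.6  0.2] M [-0.02  0.01 -0.02] op 1.002 0.0
shift [ 1.2301 -0.8197 -0.0018] turn [-3.000e-04  1.000e-04  1.171e-01] yaw 0.4529
shift [ 1.2302 -0.8193  0.3615] turn [-3.000e-04  1.000e-04  1.171e-01] yaw 0.4529
```

Request:
{"fn": "send_rows", "kwargs": {"targets": [[[0.2,-0.13,0],[0,0,0.03]],[[0.4,-0.27,0],[0,0,0.06]],[[0.6,-0.4,0],[0,0,0.09]],[[0.75,-0.5,0],[0,0,0.117]],[[0.9,-0.6,0],[0,0,0.117]]]}}

```text
clock: 0.82
tool_pos: [0.4323, -0.2906, 0.2388]
eef_rot: [0.999, 0.042, 0.0, 0.0]
contact_force: [0.8, -0.7, 0.2]
opening: 0.999
finger_force: 0.0
```

```bash
python3 -c "
from h import *
show();plan([.4975,-.1791,.14],.085);plan([.4975,-.1791,.066],.085)"
```

```text
0.82 q [ 0.54  0.55 -0.06  1.88  0.05  0.71 -1.03] tcp [ 0.4323 -0.2906  0.2388] yaw 0.0845 F [ 0.8 -0.7  0.2] M [ 0.   -0.06 -0.03] op 0.999 0.0
shift [ 0.2476 -0.3522  0.3293] turn [ 0.0001 -0.0001 -0.0002] yaw 0.0845
shift [ 0.2476 -0.3523  0.576 ] turn [ 0.0001 -0.0001 -0.0002] yaw 0.0845
```

Request:
{"fn": "send_rows", "kwargs": {"targets": [[[0.12,-0.15,0.1],[0,0,0]],[[0.23,-0.33,0.25],[0,0,0]],[[0.23,-0.33,0.25],[0,0,0]],[[0.23,-0.33,0.25],[0,0,0]]]}}

```text
clock: 1.32
tool_pos: [0.4916, -0.1873, 0.1632]
eef_rot: [0.999, 0.043, -0.001, -0.0]
contact_force: [-0.1, 0.0, -0.0]
opening: 1.0
finger_force: 0.0
```

```bash
python3 -c "
from h import *
show();plan([.4975,-.1791,.066],.085)"
```

```text
1.32 q [ 0.3   0.67 -0.03  1.94  0.04  0.53 -1.25] tcp [ 0.4916 -0.1873  0.1632] yaw 0.087 F [-0.1  0.  -0. ] M [ 0.02 -0.06 -0.02] op 1.0 0.0
shift [ 0.0225 -0.0255  0.324 ] turn [-0.0001  0.0005  0.0006] yaw 0.087
```

Descend, close gently, then settle.

Request:
{"fn": "send_rows", "kwargs": {"targets": [[[0.0225,-0.0255,0.1],[0,0,0]],[[0.0225,-0.0255,0.22],[0,0,0]],[[0.0225,-0.0255,0.322],[0,0,0]],[[0.0225,-0.0255,0.322],[0,0,0]]]}}

```text
clock: 1.82
tool_pos: [0.4961, -0.182, 0.0665]
eef_rot: [0.999, 0.041, -0.001, 0.0]
contact_force: [-0.2, 0.0, 0.1]
opening: 1.0
finger_force: 0.0
```

Request:
{"fn": "send_rows", "kwargs": {"targets": [[[0,0,0],[0,0,0]],[[0,0,0],[0,0,0]],[[0,0,0],[0,0,0]],[[0,0,0],[0,0,0]],[[0,0,0],[0,0,0]],[[0,0,0],[0,0,0]]], "fingers": 0.1, "newtons": 15}}

```text
clock: 2.58
tool_pos: [0.4978, -0.1797, 0.0671]
eef_rot: [0.999, 0.043, -0.0, 0.0]
contact_force: [-0.8, 0.8, 0.3]
opening: 0.345
finger_force: 0.0
```

```bash
python3 -c "
from h import *
show();plan([.4862,-.0380,.066],.085)"
```

```text
2.58 q [ 0.27  0.84 -0.02  1.98  0.05  0.31 -1.28] tcp [ 0.4978 -0.1797  0.0671] yaw 0.0854 F [-0.8  0.8  0.3] M [ 0.02 -0.03 -0.05] op 0.345 0.0
shift [ 0.0017 -0.4738  0.0037] turn [0.     0.     0.0001] yaw 0.0854
```

Request:
{"fn": "send_rows", "kwargs": {"targets": [[[0,0,0],[0,0,0]],[[0,0,0],[0,0,0]],[[0,0,0],[0,0,0]]]}}

```text
clock: 2.95
tool_pos: [0.4978, -0.1796, 0.0671]
eef_rot: [0.999, 0.043, -0.0, -0.0]
contact_force: [-0.2, -0.0, 0.2]
opening: 0.265
finger_force: 15.0
```

```bash
python3 -c "
from h import *
show();plan([.4862,-.0380,.066],.085)"
```

```text
2.95 q [ 0.27  0.84 -0.02  1.98  0.05  0.31 -1.28] tcp [ 0.4978 -0.1796  0.0671] yaw 0.0853 F [-0.2 -0.   0.2] M [ 0.18  0.03 -0.01] op 0.265 15.0
shift [ 0.0018 -0.4735  0.0037] turn [-0.      0.      0.0001] yaw 0.0853
```

Knob gripped (23 mm opening). Slide along the rail.

Request:
{"fn": "send_rows", "kwargs": {"targets": [[[0,-0.03,0],[0,0,0]],[[0,-0.08,0],[0,0,0]],[[0,-0.14,0],[0,0,0]],[[0,-0.2,0],[0,0,0]],[[0,-0.26,0],[0,0,0]],[[0,-0.32,0],[0,0,0]],[[0.001,-0.37,0],[0,0,0]],[[0.001,-0.41,0],[0,0,0]],[[0.001,-0.44,0],[0,0,0]],[[0.001,-0.44,0],[0,0,0]],[[0.001,-0.44,0],[0,0,0]]]}}

```text
clock: 4.32
tool_pos: [0.4864, -0.0471, 0.0671]
eef_rot: [0.999, 0.043, -0.0, -0.001]
contact_force: [-1.8, 2.5, 0.5]
opening: 0.269
finger_force: 15.0
```

```bash
python3 -c "
from h import *
show();plan([.4862,-.0380,.066],.085)
s=snapshot('top');cv2.imwrite('pics/t1.png',cv2.resize(cv2.convertScaleAbs(s['img'][140:270,260:430],alpha=1.5),None,fx=4.5,fy=4.5,interpolation=2))
s=snapshot('scene');cv2.imwrite('pics/s1.png',cv2.resize(cv2.convertScaleAbs(s['img'][130:330,190:390],alpha=1.5),None,fx=3,fy=3,interpolation=2))"
```

```text
4.33 q [-0.    0.82  0.01  2.1  -0.04  0.22 -1.44] tcp [ 0.4864 -0.0471  0.0671] yaw 0.0864 F [-1.8  2.5  0.5] M [ 0.62  0.27 -0.03] op 0.269 15.0
shift [ 0.002  -0.0304  0.0036] turn [-0.0004  0.0003  0.0004] yaw 0.0864
```

View pics/s1.png

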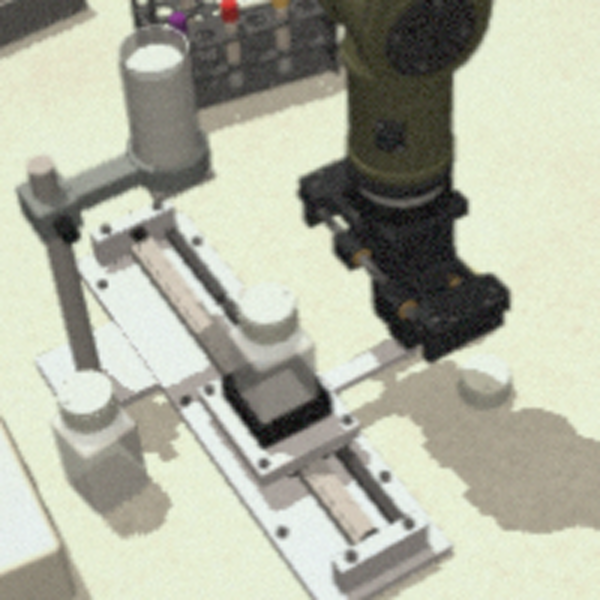

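The carrier has moved out, with the cap clear of the magazine (cap top at about (268,300) in the crop). It is roughly 9 mm short, so I'll creep in and watch the force along the rail.

Request:
{"fn": "send_rows", "kwargs": {"targets": [[[0,-0.01,0],[0,0,0]],[[0,-0.015,0],[0,0,0]],[[0,-0.015,0],[0,0,0]]]}}

```text
clock: 4.8
tool_pos: [0.4863, -0.0453, 0.0671]
eef_rot: [0.999, 0.042, -0.0, 0.001]
contact_force: [-1.3, -4.6, -1.3]
opening: 0.261
finger_force: 15.0
```

Request:
{"fn": "send_rows", "kwargs": {"targets": [[[0,-0.005,0],[0,0,0]],[[0,-0.005,0],[0,0,0]]]}}

```text
clock: 5.05
tool_pos: [0.4861, -0.043, 0.0671]
eef_rot: [0.999, 0.042, -0.0, 0.001]
contact_force: [-0.9, -3.7, -1.9]
opening: 0.266
finger_force: 15.0
```

Request:
{"fn": "send_rows", "kwargs": {"targets": [[[0,-0.005,0],[0,0,0]],[[0,-0.005,0],[0,0,0]]]}}

```text
clock: 5.3
tool_pos: [0.4858, -0.0397, 0.0671]
eef_rot: [0.999, 0.043, -0.0, -0.001]
contact_force: [-2.5, -1.0, -0.6]
opening: 0.263
finger_force: 15.0
```

Request:
{"fn": "send_rows", "kwargs": {"targets": [[[0,-0.005,0],[0,0,0]],[[0,-0.005,0],[0,0,0]]]}}

```text
clock: 5.55
tool_pos: [0.4857, -0.0381, 0.067]
eef_rot: [0.999, 0.043, -0.0, -0.001]
contact_force: [-2.6, 0.7, -1.0]
opening: 0.259
finger_force: 15.0
```

Request:
{"fn": "send_rows", "kwargs": {"targets": [[[0,-0.004,0],[0,0,0]],[[0,-0.004,0],[0,0,0]]]}}

```text
clock: 5.8
tool_pos: [0.4856, -0.0378, 0.067]
eef_rot: [0.999, 0.043, -0.0, -0.0]
contact_force: [-2.6, -0.3, -0.6]
opening: 0.264
finger_force: 15.0
```

Request:
{"fn": "send_rows", "kwargs": {"targets": [[[0,-0.004,0],[0,0,0]],[[0,-0.004,0],[0,0,0]]]}}

```text
clock: 6.05
tool_pos: [0.4856, -0.0374, 0.0671]
eef_rot: [0.999, 0.042, -0.0, 0.0]
contact_force: [-3.4, -2.8, -0.5]
opening: 0.261
finger_force: 15.0
```

The tool stalls at y ≈ -0.038 with the force reversing there, so the carrier is in the detent. Back off the excess command and release.

Request:
{"fn": "send_rows", "kwargs": {"targets": [[[0,0.006,0],[0,0,0]],[[0,0.006,0],[0,0,0]]]}}

```text
clock: 6.3
tool_pos: [0.4857, -0.0381, 0.067]
eef_rot: [0.999, 0.043, -0.0, -0.0]
contact_force: [-4.7, 0.8, -1.4]
opening: 0.265
finger_force: 15.0
```

Request:
{"fn": "send_rows", "kwargs": {"targets": [[[0,0,0],[0,0,0]],[[0,0,0],[0,0,0]],[[0,0,0],[0,0,0]],[[0,0,-0.1],[0,0,0]],[[0,0,-0.3],[0,0,0]],[[0,0,-0.5],[0,0,0]],[[-0.1,-0.1,-0.6],[0,0,0]],[[-0.3,-0.3,-0.6],[0,0,0]],[[-0.4,-0.45,-0.6],[0,0,0]],[[-0.4,-0.45,-0.6],[0,0,0]]], "fingers": 1}}

```text
clock: 7.55
tool_pos: [0.3524, 0.088, 0.2474]
eef_rot: [0.999, 0.046, -0.0, -0.0]
contact_force: [0.0, -0.1, -0.1]
opening: 1.002
finger_force: 0.0
```

```bash
python3 -c "
from h import *
show()
s=snapshot('top');a=cv2.resize(cv2.convertScaleAbs(s['img'][180:260,260:410],alpha=1.5),None,fx=5,fy=5,interpolation=2)
cv2.imwrite('pics/t2.png',a)
s=snapshot('scene');b=cv2.resize(cv2.convertScaleAbs(s['img'][190:290,220:370],alpha=1.5),None,fx=5,fy=5,interpolation=2)
cv2.imwrite('pics/s2.png',b)"
```

```text
7.55 q [-0.42  0.35  0.07  2.29 -0.05  0.5  -1.79] tcp [0.3524 0.088  0.2474] yaw 0.0913 F [ 0.  -0.1 -0.1] M [-0.06  0.03 -0.04] op 1.002 0.0
```

View pics/t2.png

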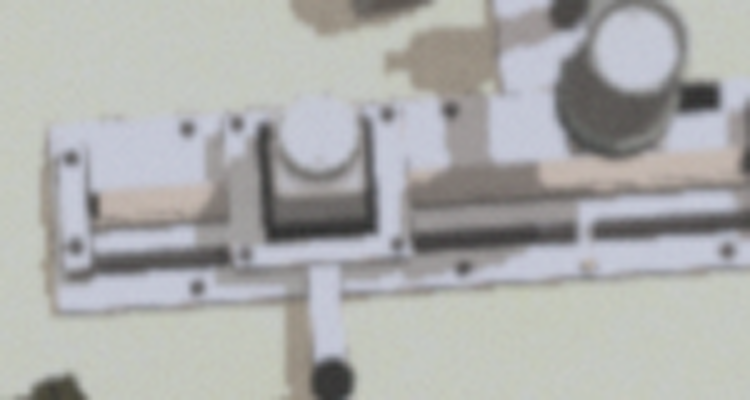

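View pics/s2.png

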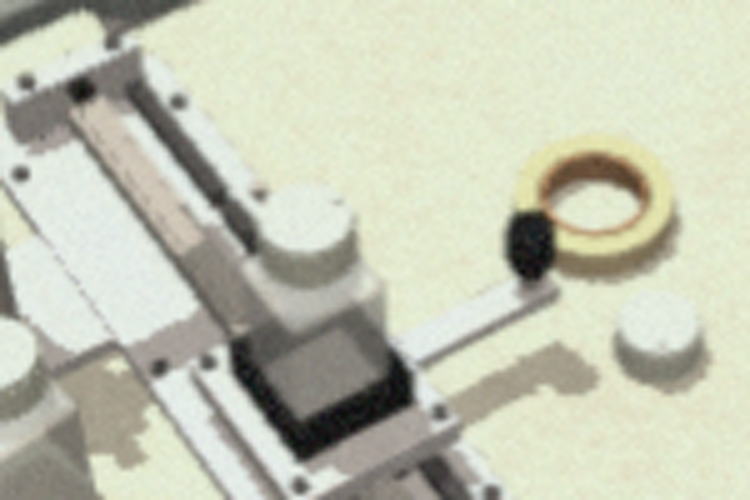

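Top crop: cap top centre (319,133), knob (332,380). Scene crop: cap top centre (306,218), knob middle (531,244). Neither bystander nearby has moved.

```bash
python3 - <<'E'
from h import *
np.set_printoptions(precision=4,suppress=True)
S=snapshot("scene");T=snapshot("top")
r=lambda c,o,x,y:ray(c,((x+.5)/5-.5+o[0],(y+.5)/5-.5+o[1]))
so,to=(220,190),(260,180)
k=tri([r(S,so,531,244),r(T,to,332,380)]);c=tri([r(S,so,306,218),r(T,to,319,133)])
print("knob",k,"cap",c)
y=.085;ex=np.array([np.cos(y),np.sin(y)]);ey=np.array([-np.sin(y),np.cos(y)])
pin=np.array([.5512,-.0318]);print("knob vs pin along rail",(k[0][:2]-pin)@ey)
print("knob+115",k[0][:2]+.115*ex, "from tcp at knob",np.array([.4857,-.0381])+.115*ex)
show()
E
```

```text
knob (array([ 0.4857, -0.0376,  0.0764]), [np.float64(0.0015668543833896075), np.float64(0.0015668543833896502)]) cap (array([ 0.5997, -0.0286,  0.1674]), [np.float64(0.0010537036595240873), np.float64(0.0010537036595242011)])
knob vs pin along rail -0.0002347091473046282
knob+115 [ 0.6003 -0.0279] from tcp at knob [ 0.6003 -0.0283]
7.75 q [-0.41  0.36  0.07  2.28 -0.05  0.5  -1.79] tcp [0.3564 0.0852 0.2473] yaw 0.0842 F [-0.8 -0.7 -0.1] M [0.02 0.05 0.  ] op 1.0 0.0
```

```bash
python3 -c "
from h import *
plan([.6002,-.0283,.2],1.1)"
```

```text
shift [0.7778 0.4453 0.1591] turn [ 0.0004 -0.0005 -0.3233] yaw 0.0842
```

Request:
{"fn": "send_rows", "kwargs": {"targets": [[[0.12,0.07,0],[0,0,-0.05]],[[0.25,0.15,0],[0,0,-0.1]],[[0.4,0.23,0],[0,0,-0.16]],[[0.55,0.31,0],[0,0,-0.21]],[[0.68,0.39,0.05],[0,0,-0.27]],[[0.778,0.445,0.1],[0,0,-0.323]],[[0.778,0.445,0.12],[0,0,-0.323]],[[0.778,0.445,0.12],[0,0,-0.323]],[[0.778,0.445,0.12],[0,0,-0.323]],[[0.778,0.445,0.12],[0,0,-0.323]]]}}

```text
clock: 9.0
tool_pos: [0.5988, -0.027, 0.2119]
eef_rot: [0.852, 0.523, 0.0, 0.0]
contact_force: [0.9, -0.1, -0.5]
opening: 0.995
finger_force: 0.0
```

```bash
python3 -c "
from h import *
show();plan([.6002,-.0283,.151],1.1)"
```

```text
9.0 q [ 0.1   0.69 -0.24  1.67  0.21  0.8  -0.7 ] tcp [ 0.5988 -0.027   0.2119] yaw 1.1004 F [ 0.9 -0.1 -0.5] M [-0.02 -0.06 -0.03] op 0.995 0.0
shift [-0.0019  0.006   0.203 ] turn [ 0.0003 -0.0001  0.0001] yaw 1.1004
```

Clockwise lowers q7, so I'll start near q7 ≈ +2.35 by turning counter-clockwise first, while above the cap.

Request:
{"fn": "send_rows", "kwargs": {"targets": [[[0,0,0],[0,0,-0.055]],[[0,0,0],[0,0,-0.11]],[[0,0,0],[0,0,-0.165]],[[0,0,0],[0,0,-0.22]],[[0,0,0],[0,0,-0.275]],[[0,0,0],[0,0,-0.33]],[[0,0,0],[0,0,-0.385]],[[0,0,0],[0,0,-0.44]],[[0,0,0],[0,0,-0.485]]]}}

```text
clock: 10.12
tool_pos: [0.5988, -0.0273, 0.2117]
eef_rot: [0.254, 0.967, -0.0, 0.0]
contact_force: [0.1, 0.1, 0.0]
opening: 0.997
finger_force: 0.0
```

Request:
{"fn": "send_rows", "kwargs": {"targets": [[[0,0,0],[0,0,-0.055]],[[0,0,0],[0,0,-0.11]],[[0,0,0],[0,0,-0.165]],[[0,0,0],[0,0,-0.22]],[[0,0,0],[0,0,-0.275]],[[0,0,0],[0,0,-0.33]],[[0,0,0],[0,0,-0.385]],[[0,0,0],[0,0,-0.44]],[[0,0,0],[0,0,-0.485]],[[0,0,0],[0,0,-0.485]],[[0,0,0],[0,0,-0.485]]]}}

```text
clock: 11.5
tool_pos: [0.5989, -0.0274, 0.2114]
eef_rot: [-0.481, 0.877, -0.0, 0.0]
contact_force: [-0.5, 0.0, -0.3]
opening: 1.001
finger_force: 0.0
```

```bash
python3 -c "
from h import *
show();plan([.6002,-.0283,.151])"
```

```text
11.5 q [ 0.5   0.88 -1.05  1.65  0.84  1.12  1.79] tcp [ 0.5989 -0.0274  0.2114] yaw -2.138 F [-0.5  0.  -0.3] M [ 0.1  -0.1   0.09] op 1.001 0.0
shift [ 2.000e-04 -5.200e-03  2.012e-01] turn 0 yaw -2.138
```

Request:
{"fn": "send_rows", "kwargs": {"targets": [[[0,-0.005,0.07],[0,0,0]],[[0,-0.005,0.15],[0,0,0]],[[0,-0.005,0.2],[0,0,0]],[[0,-0.005,0.2],[0,0,0]],[[0,-0.005,0.2],[0,0,0]]]}}

```text
clock: 12.12
tool_pos: [0.6005, -0.0278, 0.1514]
eef_rot: [-0.482, 0.876, 0.0, 0.0]
contact_force: [-0.4, -0.4, 0.6]
opening: 0.994
finger_force: 0.0
```

Request:
{"fn": "send_rows", "kwargs": {"targets": [[[0,0,0],[0,0,0]],[[0,0,0],[0,0,0]],[[0,0,0],[0,0,0]],[[0,0,0],[0,0,0]],[[0,0,0],[0,0,0]],[[0,0,0],[0,0,0]],[[0,0,0],[0,0,0]]], "fingers": 0.35, "newtons": 25}}

```text
clock: 13.0
tool_pos: [0.6, -0.0281, 0.1512]
eef_rot: [-0.482, 0.876, 0.0, -0.0]
contact_force: [-1.5, -0.6, 1.4]
opening: 0.479
finger_force: 25.0
```

```bash
python3 -c "
from h import *
show();plan([.6002,-.0283,.151])"
```

```text
13.0 q [ 0.48  0.95 -1.    1.7   0.92  1.03  1.73] tcp [ 0.6    -0.0281  0.1512] yaw -2.1357 F [-1.5 -0.6  1.4] M [0.19 0.15 0.  ] op 0.479 25.0
shift [ 0.0002 -0.001   0.0006] turn 0 yaw -2.1357
```

Cap gripped (42 mm opening). Turn clockwise, following the thread down (0.007 shift per unit of turn).

Request:
{"fn": "send_rows", "kwargs": {"targets": [[[0,0,0.0003],[0,0,0.04]],[[0,0,0.0006],[0,0,0.09]],[[0,0,0.001],[0,0,0.14]],[[0,0,0.0013],[0,0,0.19]],[[0,0,0.0017],[0,0,0.24]],[[0,0,0.002],[0,0,0.29]],[[0,0,0.0024],[0,0,0.34]],[[0,0,0.0027],[0,0,0.39]],[[0,0,0.0031],[0,0,0.44]],[[0,0,0.0034],[0,0,0.48]],[[0,0,0.0035],[0,0,0.5]],[[0,0,0.0035],[0,0,0.5]]]}}

```text
clock: 14.5
tool_pos: [0.6001, -0.0283, 0.1501]
eef_rot: [0.278, 0.96, -0.0, -0.0]
contact_force: [-1.2, -0.2, 1.0]
opening: 0.482
finger_force: 25.0
```

```bash
python3 -c "
from h import *
show()"
```

```text
14.5 q [ 0.32  0.84 -0.63  1.71  0.64  0.81  0.39] tcp [ 0.6001 -0.0283  0.1501] yaw 2.5773 F [-1.2 -0.2  1. ] M [-0.02  0.09 -0.03] op 0.482 25.0
```

Request:
{"fn": "send_rows", "kwargs": {"targets": [[[0,0,0.0003],[0,0,0.05]],[[0,0,0.0007],[0,0,0.1]],[[0,0,0.001],[0,0,0.15]],[[0,0,0.0014],[0,0,0.2]],[[0,0,0.0017],[0,0,0.25]],[[0,0,0.0021],[0,0,0.3]],[[0,0,0.0025],[0,0,0.35]],[[0,0,0.0028],[0,0,0.4]],[[0,0,0.0028],[0,0,0.4]]]}}

```text
clock: 15.62
tool_pos: [0.5997, -0.0283, 0.1493]
eef_rot: [0.789, 0.614, -0.001, 0.0]
contact_force: [-2.3, -1.4, 2.0]
opening: 0.48
finger_force: 25.0
```

```bash
python3 -c "
from h import *
show()"
```

```text
15.62 q [ 0.13  0.78 -0.29  1.72  0.32  0.69 -0.57] tcp [ 0.5997 -0.0283  0.1493] yaw 1.3225 F [-2.3 -1.4  2. ] M [-0.14  0.36 -0.09] op 0.48 25.0
```

Request:
{"fn": "send_rows", "kwargs": {"targets": [[[0,0,0.0003],[0,0,0.03]],[[0,0,0.0005],[0,0,0.06]],[[0,0,0.0005],[0,0,0.06]]]}}

```text
clock: 16.0
tool_pos: [0.5998, -0.0282, 0.1491]
eef_rot: [0.843, 0.538, -0.0, -0.0]
contact_force: [-2.9, -0.0, 3.9]
opening: 0.481
finger_force: 25.0
```

```bash
python3 -c "
from h import *
show()"
```

```text
16.0 q [ 0.1   0.78 -0.24  1.72  0.26  0.68 -0.71] tcp [ 0.5998 -0.0282  0.1491] yaw 1.1352 F [-2.9 -0.   3.9] M [-0.11  0.51 -0.06] op 0.481 25.0
```

Request:
{"fn": "send_rows", "kwargs": {"targets": [[[0,0,0.0002],[0,0,0.03]],[[0,0,0.0005],[0,0,0.07]],[[0,0,0.0007],[0,0,0.1]],[[0,0,0.0007],[0,0,0.1]]]}}

```text
clock: 16.5
tool_pos: [0.6008, -0.0273, 0.149]
eef_rot: [0.916, 0.4, 0.001, -0.0]
contact_force: [-0.1, 1.2, 2.3]
opening: 0.479
finger_force: 25.0
```

```bash
python3 -c "
from h import *
show()"
```

```text
16.5 q [ 0.05  0.77 -0.15  1.72  0.17  0.66 -0.93] tcp [ 0.6008 -0.0273  0.149 ] yaw 0.8237 F [-0.1  1.2  2.3] M [ 0.22 -0.02  0.51] op 0.479 25.0
```

Request:
{"fn": "send_rows", "kwargs": {"targets": [[[0,0,0.0002],[0,0,0.03]],[[0,0,0.0003],[0,0,0.06]],[[0,0,0.0003],[0,0,0.06]]]}}

```text
clock: 16.88
tool_pos: [0.601, -0.0275, 0.1489]
eef_rot: [0.95, 0.312, 0.001, 0.0]
contact_force: [0.8, 1.6, 1.7]
opening: 0.481
finger_force: 25.0
```

```bash
python3 -c "
from h import *
show()"
```

```text
16.88 q [ 0.02  0.77 -0.1   1.72  0.11  0.65 -1.07] tcp [ 0.601  -0.0275  0.1489] yaw 0.6345 F [0.8 1.6 1.7] M [ 0.27 -0.13  0.67] op 0.481 25.0
```

The moment jumped to 0.5–0.67 N m: the cap is home and the pads are slipping on it. Next I'll unwind slightly to find where the moment vanishes.

Request:
{"fn": "send_rows", "kwargs": {"targets": [[[0,0,0],[0,0,-0.008]],[[0,0,0],[0,0,-0.008]]]}}

```text
clock: 17.12
tool_pos: [0.6009, -0.0277, 0.1489]
eef_rot: [0.947, 0.322, 0.001, -0.0]
contact_force: [2.1, 2.3, 2.1]
opening: 0.476
finger_force: 25.0
```

```bash
python3 -c "
from h import *
show()"
```

```text
17.12 q [ 0.03  0.77 -0.1   1.72  0.12  0.65 -1.05] tcp [ 0.6009 -0.0277  0.1489] yaw 0.6555 F [2.1 2.3 2.1] M [ 0.42 -0.35  0.34] op 0.476 25.0
```

Request:
{"fn": "send_rows", "kwargs": {"targets": [[[0,0,0],[0,0,-0.008]],[[0,0,0],[0,0,-0.008]]]}}

```text
clock: 17.38
tool_pos: [0.6009, -0.0278, 0.1489]
eef_rot: [0.943, 0.333, 0.001, -0.0]
contact_force: [2.7, 2.0, 1.7]
opening: 0.481
finger_force: 25.0
```

```bash
python3 -c "
from h import *
show()"
```

```text
17.38 q [ 0.03  0.77 -0.11  1.72  0.12  0.65 -1.04] tcp [ 0.6009 -0.0278  0.1489] yaw 0.6791 F [2.7 2.  1.7] M [ 0.62 -0.59 -0.01] op 0.481 25.0
```

Request:
{"fn": "send_rows", "kwargs": {"targets": [[[0,0,0],[0,0,-0.01]],[[0,0,0],[0,0,-0.01]]]}}

```text
clock: 17.62
tool_pos: [0.6008, -0.0279, 0.149]
eef_rot: [0.937, 0.348, 0.001, 0.0]
contact_force: [4.1, 4.2, 0.2]
opening: 0.482
finger_force: 25.0
```

```bash
python3 -c "
from h import *
show()"
```

```text
17.62 q [ 0.04  0.77 -0.12  1.72  0.13  0.65 -1.01] tcp [ 0.6008 -0.0279  0.149 ] yaw 0.7111 F [4.1 4.2 0.2] M [ 0.61 -0.73  0.06] op 0.482 25.0
```

The moment vanishes at yaw ≈ 0.68, so the target yaw is about 2.254: back off 0.491 unit from here, rising with the thread.

Request:
{"fn": "send_rows", "kwargs": {"targets": [[[0,0,-0.0003],[0,0,-0.05]],[[0,0,-0.0007],[0,0,-0.1]],[[0,0,-0.001],[0,0,-0.15]],[[0,0,-0.0014],[0,0,-0.2]],[[0,0,-0.0017],[0,0,-0.25]],[[0,0,-0.0021],[0,0,-0.3]],[[0,0,-0.0024],[0,0,-0.35]],[[0,0,-0.0028],[0,0,-0.4]],[[0,0,-0.0031],[0,0,-0.45]],[[0,0,-0.0034],[0,0,-0.485]],[[0,0,-0.0034],[0,0,-0.485]],[[0,0,-0.0034],[0,0,-0.485]]]}}

```text
clock: 19.12
tool_pos: [0.5991, -0.028, 0.1499]
eef_rot: [0.438, 0.899, -0.0, -0.001]
contact_force: [-0.8, 3.5, 4.8]
opening: 0.481
finger_force: 25.0
```

```bash
python3 -c "
from h import *
show();plan([.6002,-.0283,.1505],2.254)"
```

```text
19.12 q [ 0.27  0.82 -0.55  1.71  0.57  0.78  0.12] tcp [ 0.5991 -0.028   0.1499] yaw 2.235 F [-0.8  3.5  4.8] M [0.72 0.01 0.09] op 0.481 25.0
shift [-0.0032  0.0024 -0.0019] turn [-0.0005 -0.0003 -0.0061] yaw 2.235
```

Request:
{"fn": "send_rows", "kwargs": {"targets": [[[0,0,-0.001],[0,0,-0.006]],[[0,0,-0.001],[0,0,-0.006]],[[0,0,-0.001],[0,0,-0.006]],[[0,0,-0.001],[0,0,-0.006]]]}}

```text
clock: 19.62
tool_pos: [0.5991, -0.028, 0.1499]
eef_rot: [0.43, 0.903, -0.001, -0.001]
contact_force: [-3.0, 3.3, 5.8]
opening: 0.481
finger_force: 25.0
```

```bash
python3 -c "
from h import *
show()
a=cv2.convertScaleAbs(snapshot('top')['img'][160:280,240:440],alpha=1.6);b=cv2.convertScaleAbs(snapshot('scene')['img'][150:300,200:400],alpha=1.6)
cv2.imwrite('pics/end.png',cv2.resize(np.vstack([a,b]),None,fx=2.2,fy=2.2,interpolation=2)[:600])"
```

```text
19.62 q [ 0.28  0.82 -0.55  1.71  0.57  0.78  0.13] tcp [ 0.5991 -0.028   0.1499] yaw 2.2533 F [-3.   3.3  5.8] M [0.88 0.37 0.01] op 0.481 25.0
```

View pics/end.png

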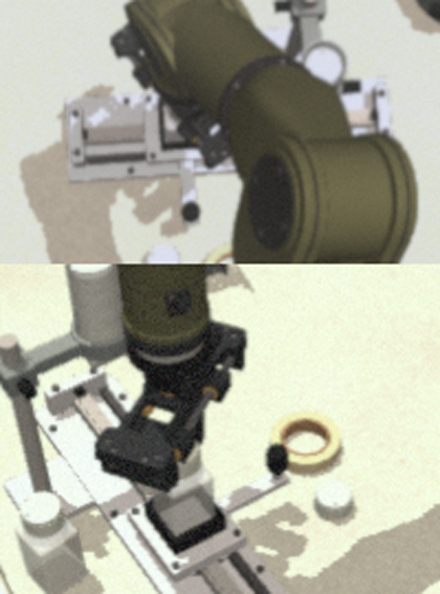

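Knob: top (326.4,256.4) and scene (325.9,239.1) match the positions measured after the click, so the carrier is still in its detent. The cap is gripped, and the bottle, tape roll and spare cap have not moved. I'll hand it in.

```bash
python3 -c "
from plant import *
print(finish_job())"
```

```text
the job is handed in; nothing more can be done
None
```

The job is handed in: the carrier is in station 2's detent, and the cap was screwed down until it bottomed out, then backed off a quarter turn (about 1.57 rad by tool angle) and is still gripped at that setting.

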